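# Re-rack microscope objectives in reverse order

### The arm

A 7-joint arm with a two-finger parallel gripper is mounted at the origin on the work surface. World frame = base frame: x ahead of the robot, y to its left, z up, the work surface at z = 0. Lengths are in m, angles in degrees, forces in N, time in s.
With the tool pointing down it reaches from about 0.4 to 0.85 m from the base axis. Payload 10.4 kg.
Tool frame: the origin (TCP) lies on the mounting face of the last link; the fingertips stand 182 mm ahead of it and the grasp point (between the pads) lies 164 mm ahead of it; z points along the fingers, y is the line along which they close (so a half turn about z gives the same grasp; the last joint's range is limited). The gripper opens to 87 mm and grips with 3 to 60 N. Pads are 19 mm wide; open, the fingers measure 117 mm over their backs; the gripper's body (75 mm by 190 mm) begins 51 mm behind the grasp point.
Start: joints at [-66.612, 19.034, -3.707, 83.658, 1.238, 77.344, -5.071], TCP at [0.261, 0.568, 0.405] pointing down, gripper open.
Joint ranges: [-148.97, 148.97], [-28.65, 121.19], [-84.17, 76.75], [9.2, 138.47], [-72.65, 252.65], [3.7, 117.97], [-149.18, 149.18]. Speed limits (degrees/s): [127.2, 127.2, 159.86, 159.86, 180, 180, 180].

### API

Orientations are given as [roll, pitch, yaw] about the fixed x, y, z axes, in that order (R = Rz(yaw) Ry(pitch) Rx(roll)).
In Python, from bench import r gives the robot as it stands. The module is installed in compiled form; this text tells all that it offers. Calls block until the motion is done:
- r.move_ptp(position, orientation): joint-space move of the TCP to a pose.
- r.move_straight(position, rate=0.15, attitude=None, contact_N=None): straight line of the TCP; attitude=None keeps the orientation; rate is the mean speed in m/s. With contact_N (N) it stops when the force on the tool has changed by that much, and returns True; else False.
- r.move_joints(angles): joint-space move.
- r.open_gripper() and r.grasp(grasp_force=None): open the fingers fully, or close them until they stop; grasp_force is the grip in N (None keeps the last).
- r.dwell(seconds).
- r.ik(position, orientation): joint angles nearest the present ones, or None.
- r.capture(name): name is "scene" or "top" or "wrist"; returns a dict with "pixels" (420x560x3 uint8, red, green, blue), "fov_y" (degrees; the focal length in pixels is half the picture's height over the tangent of half this angle, whatever the lens; pixels are square), "cx", "cy" (the principal point, pixels), "view" (4x4, takes a point from world to camera coordinates). Camera axes: x right, y down, z forward; pixel columns grow to the right and rows downward; lengths in m; the calibration is good to about 2 mm. A picture is of the moment at which its call begins. There is no depth.
A pose or a line that the arm cannot do raises r.Unreachable and nothing moves.
- r.close_job(): hands the job in; it is judged then, once.
Readings, each from a call of its own:
- r.get_time_s(): time.
- r.get_joint_positions(): joint angles.
- r.get_joint_vel(): joint speeds.
- r.get_joint_torque(): joint torques, N m.
- r.get_tcp_pos(): TCP position.
- r.get_orientation(): TCP orientation.
- r.get_force(): force on the tool from outside, world axes, zero at the start.
- r.get_torque(): the same for the moment, N m.
- r.get_grip_width(): finger opening in m.
- r.get_gripper_force(): force on a finger pad.
Only numpy, scipy, OpenCV 4.12 (cv2) and the standard library are available. Lean on these libraries where they do the work, as an engineer would, in place of code of your own. Each camera call takes 0.05 s, during which the arm holds its last target. There are 200 camera calls.

### The job

Move the four microscope objectives from the aluminium lens stand with the black pads into the white carrying tray, one in each of its four places, in reverse order: the tray will be turned round to face a colleague, so the objective that is leftmost on the stand, seen from the robot, goes into the rightmost place of the tray, the second from the left into the second from the right, and so on. Stand each one upright, flat on the floor of its place and not on a rib, let go, and never let one topple over.

Things in the scene. Friction and masses are not known exactly. Their poses are not given: they have to be found in the camera images.
- lens_a: loose steel microscope objective with black rings, standing nose up; the shortest, 40 mm tall, a plain broad cylinder 28 mm in diameter from 4 mm to 38 mm height with a wide flat front lens 21 mm across. Foot 26 mm in diameter. Origin: centre of the foot's underside, z towards the nose. 0.07 to 0.2 kg.
- lens_b: loose steel microscope objective with black rings, standing nose up; 48 mm tall, barrel 27 mm in diameter from 4 mm to 36 mm height, then one plain cone to a flat nose 16 mm across. Foot 26 mm in diameter. Origin: centre of the foot's underside, z towards the nose. 0.07 to 0.2 kg.
- lens_c: loose steel microscope objective with black rings, standing nose up; 56 mm tall and the thickest, barrel (wide collar) 34 mm in diameter from 6 mm to 36 mm height, then a stepped-in straight nose 24 mm in diameter. Foot 26 mm in diameter. Origin: centre of the foot's underside, z towards the nose. 0.07 to 0.2 kg.
- lens_d: loose steel microscope objective with black rings, standing nose up; the tallest, 64 mm, barrel 30 mm in diameter from 4 mm to 38 mm height, then tapering through a slim neck to a thin pointed nose 8 mm across. Foot 26 mm in diameter. Origin: centre of the foot's underside, z towards the nose. 0.07 to 0.2 kg.
- pad_a: 6 mm thick black plastic parking pad, fixed on the lens stand under objective lens_a (the shortest); round, 40 mm in diameter. It stays behind and keeps showing where that objective stood. Origin: centre of its underside, 10 mm above the bench (the objective stands on its top, at 16 mm).
- pad_b: 6 mm thick black plastic parking pad, fixed on the lens stand under objective lens_b (plain cone nose); square, 44 mm. It stays behind and keeps showing where that objective stood. Origin: centre of its underside, 10 mm above the bench (the objective stands on its top, at 16 mm).
- pad_c: 6 mm thick black plastic parking pad, fixed on the lens stand under objective lens_c (the thickest); hexagonal, 46 mm across flats. It stays behind and keeps showing where that objective stood. Origin: centre of its underside, 10 mm above the bench (the objective stands on its top, at 16 mm).
- pad_d: 6 mm thick black plastic parking pad, fixed on the lens stand under objective lens_d (the tallest); round, 52 mm in diameter. It stays behind and keeps showing where that objective stood. Origin: centre of its underside, 10 mm above the bench (the objective stands on its top, at 16 mm).
- stand: lens stand where the objectives start: fixed aluminium bar, 70 (its x) x 260 (its y) x 10 mm high; the pads are in a row along its y at +90, +30, -30, -90 mm, in varying order. Origin: centre of underside, on the bench. +x points away from the robot (turned up to 0.45 rad), so +y is its left end seen from the robot. It may be on the left or right of the bench.
- tray: carrying tray, the target: white plastic, fixed, 74 (x) x 248 mm (y). Floor 10 mm above the bench; lips and ribs 4 mm wide, 4 mm high part it into four places, each 66 (x) x 56 mm (y) inside, centred at x = 0, y = +90, +30, -30, -90 mm, each with a black disc. Origin: centre of underside, on the bench. +x points away from the robot (within 0.45 rad), +y to its left seen from the robot.

How it is judged (in metres and radians):
At the end, for the whole second after the job is handed in: Every objective stands in the tray place that mirrors its pad's position on the stand (pad at y on the stand: objective at -y in the tray), within 16 mm along the row and 21 mm across it of the place's centre, its foot within 2.5 mm of the tray's floor height, upright within 0.06 rad, at rest (((y of pad_a in the frame of stand between 0.07 and 0.11 m and y of lens_a in the frame of tray between -0.106 and -0.074 m) or (y of pad_a in the frame of stand between 0.01 and 0.05 m and y of lens_a in the frame of tray between -0.046 and -0.014 m) or (y of pad_a in the frame of stand between -0.05 and -0.01 m and y of lens_a in the frame of tray between 0.014 and 0.046 m) or (y of pad_a in the frame of stand between -0.11 and -0.07 m and y of lens_a in the frame of tray between 0.074 and 0.106 m)) and x of lens_a in the frame of tray between -0.021 and 0.021 m and z of lens_a in the frame of tray between 0.0075 and 0.0125 m and angle between each of lens_a, lens_b, lens_c, lens_d's own z axis and vertical below 0.06 rad and linear speed of each of lens_a, lens_b, lens_c, lens_d below 0.02 m/s and angular speed of each of lens_a, lens_b, lens_c, lens_d below 0.2 rad/s and ((y of pad_b in the frame of stand between 0.07 and 0.11 m and y of lens_b in the frame of tray between -0.106 and -0.074 m) or (y of pad_b in the frame of stand between 0.01 and 0.05 m and y of lens_b in the frame of tray between -0.046 and -0.014 m) or (y of pad_b in the frame of stand between -0.05 and -0.01 m and y of lens_b in the frame of tray between 0.014 and 0.046 m) or (y of pad_b in the frame of stand between -0.11 and -0.07 m and y of lens_b in the frame of tray between 0.074 and 0.106 m)) and x of lens_b in the frame of tray between -0.021 and 0.021 m and z of lens_b in the frame of tray between 0.0075 and 0.0125 m and ((y of pad_c in the frame of stand between 0.07 and 0.11 m and y of lens_c in the frame of tray between -0.106 and -0.074 m) or (y of pad_c in the frame of stand between 0.01 and 0.05 m and y of lens_c in the frame of tray between -0.046 and -0.014 m) or (y of pad_c in the frame of stand between -0.05 and -0.01 m and y of lens_c in the frame of tray between 0.014 and 0.046 m) or (y of pad_c in the frame of stand between -0.11 and -0.07 m and y of lens_c in the frame of tray between 0.074 and 0.106 m)) and x of lens_c in the frame of tray between -0.021 and 0.021 m and z of lens_c in the frame of tray between 0.0075 and 0.0125 m and ((y of pad_d in the frame of stand between 0.07 and 0.11 m and y of lens_d in the frame of tray between -0.106 and -0.074 m) or (y of pad_d in the frame of stand between 0.01 and 0.05 m and y of lens_d in the frame of tray between -0.046 and -0.014 m) or (y of pad_d in the frame of stand between -0.05 and -0.01 m and y of lens_d in the frame of tray between 0.014 and 0.046 m) or (y of pad_d in the frame of stand between -0.11 and -0.07 m and y of lens_d in the frame of tray between 0.074 and 0.106 m)) and x of lens_d in the frame of tray between -0.021 and 0.021 m and z of lens_d in the frame of tray between 0.0075 and 0.0125 m); the robot touches nothing.
It fails at once if an objective topples over (leans more than 1.1 rad) (angle between any of lens_a, lens_b, lens_c, lens_d's own z axis and vertical above 1.1 rad).
It also fails if it takes over 102 s, if anything falls off the work surface, if the arm or the gripper's body presses on something with over 40 N, if the wrist force passes 120 N, or if a joint passes its speed limit or range.

## Working session

There is one attempt and no reset: what is moved stays moved. The work goes in short steps, each a Python script; the robot and the scene stay as the last script left them, time stands still between calls to the robot, and variables do not carry over. Pictures are saved under pics/ and viewed, at most 14 in all, crops included, and the job is handed in when it is done.

```bash
mkdir -p pics; python3 - <<'E'
from bench import r
import cv2,numpy as np
for n in("top","scene"):
    c=r.capture(n); cv2.imwrite(f"pics/{n}0.png",c["pixels"][:,:,::-1]); print(n,c["fov_y"],c["cx"],c["cy"],np.round(c["view"],4).tolist())
print(r.get_time_s(),r.get_orientation(),r.get_grip_width())
E
```

```text
top 57.19600853260332 285.08399225426376 215.33995613511632 [[-0.0294, -0.9996, -0.002, 0.0119], [-0.9852, 0.0293, -0.1687, 0.5091], [0.1687, -0.003, -0.9857, 0.8564], [0.0, 0.0, 0.0, 1.0]]
scene 52.023052438160335 283.00467268709997 209.7254010020232 [[0.2268, 0.9739, 0.0055, -0.1065], [0.8028, -0.1837, -0.5673, -0.3846], [-0.5515, 0.133, -0.8235, 1.1365], [0.0, 0.0, 0.0, 1.0]]
0.1 [-1.79930255e+02  3.43233209e-03  1.55317203e+02] 0.0869352609960285
```

View pics/top0.png

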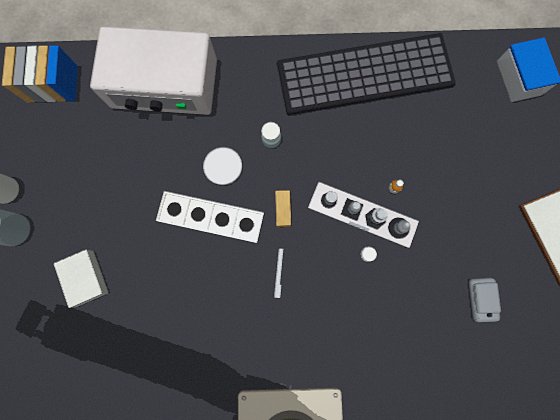

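View pics/scene0.png

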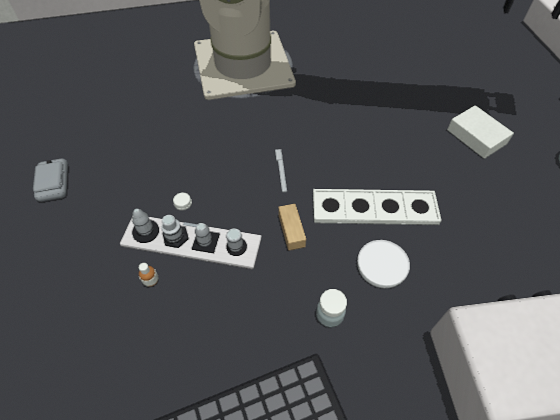

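The top view shows the tray centred near (209,217) and the stand near (363,215). From left to right the stand holds a (330,198), b (354,207), c (378,216) and d (402,228). The scene view confirms the order: its pads run small round, square, hexagon, large round from right to left. Next I'll measure both frames in both cameras.

```bash
cat > h.py <<'E'
import numpy as np,cv2
def cast(c,uv,z):
    uv=np.atleast_2d(np.asarray(uv,float)); V=np.array(c["view"]); R,t=V[:3,:3],V[:3,3]
    f=c["pixels"].shape[0]/2/np.tan(np.radians(c["fov_y"])/2); o=-R.T@t
    d=np.c_[(uv-[c["cx"],c["cy"]])/f,np.ones(len(uv))]@R
    return (o+d*((z-o[2])/d[:,2])[:,None])[:,:2]
def rect(c,box,z,th=150):
    """white bar in pixel box -> world centre, sides, angle of its short axis (+x away)"""
    x0,y0,x1,y1=box; g=cv2.cvtColor(c["pixels"],cv2.COLOR_RGB2GRAY)[y0:y1,x0:x1]
    cs=cv2.findContours((g>th).astype(np.uint8),cv2.RETR_EXTERNAL,cv2.CHAIN_APPROX_NONE)[0]
    k=max(cs,key=cv2.contourArea).reshape(-1,2)+[x0,y0]
    w=cast(c,k,z); (ct,sz,_)=q=cv2.minAreaRect((w*1000).astype(np.float32))
    p=cv2.boxPoints(q); e=max((p[1]-p[0],p[2]-p[1]),key=np.linalg.norm); e=e*np.sign(e[1])
    return np.array(ct)/1000,sorted(sz),np.degrees(np.arctan2(-e[0],e[1]))
E
python3 - <<'E'
from bench import r
from h import *
T=r.capture("top");S=r.capture("scene")
print("tray",rect(T,(150,187,268,247),.012),rect(S,(308,184,443,227),.012))
print("stand",rect(T,(305,178,420,250),.009),rect(S,(118,212,264,268),.009))
o,a=rect(T,(305,178,420,250),.01)[::2];
t=np.radians(a)
def loc(p): d=p-o; return np.round([d@[np.cos(t),np.sin(t)],d@[-np.sin(t),np.cos(t)]],3)
# noses (top px) at their heights, bottle, cap
for n,uv,z in(("a",(331,196),.056),("b",(353,202),.064),("c",(382,212),.072),("d",(404,225),.08),("bottle",(397,188),.01),("cap",(369,254),.01)): print(n,loc(cast(T,uv,z)[0]))
i=T["pixels"][150:265,290:430]; cv2.imwrite("pics/st.png",cv2.resize(i[:,:,::-1],None,fx=5,fy=5,interpolation=cv2.INTER_CUBIC))
E
```

```text
tray (array([0.51775568, 0.17966382]), [75.7380142211914, 251.12173461914062], np.float32(-13.995662)) (array([0.5179541 , 0.17946323]), [82.1879653930664, 250.12808227539062], np.float32(-13.958564))
stand (array([ 0.51268115, -0.1920029 ]), [69.8957290649414, 260.5477600097656], np.float32(-23.829576)) (array([ 0.50780652, -0.18903162]), [83.13167572021484, 259.96600341796875], np.float32(-23.809742))
a [0.001 0.089]
b [0.005 0.037]
c [ 0.006 -0.031]
d [-0.005 -0.085]
bottle [ 0.092 -0.055]
cap [-0.085 -0.047]
```

View pics/st.png

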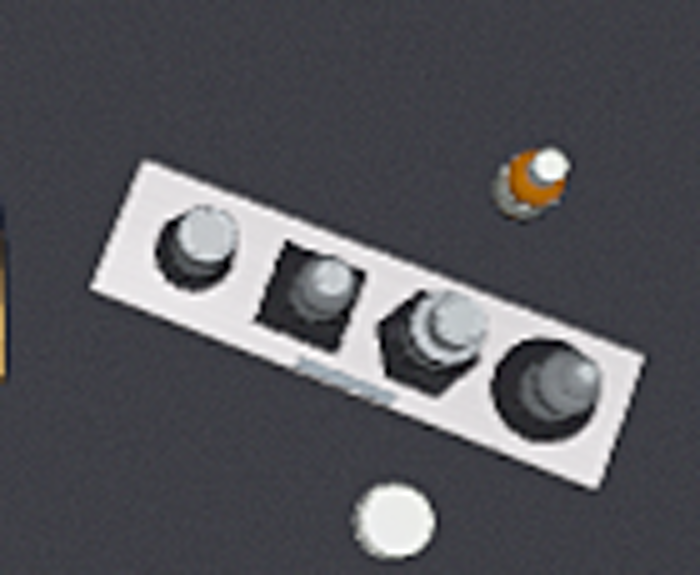

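```bash
cat >> h.py <<'E'
SO,SA=np.array([.51268,-.1920]),-23.82
TO,TA=np.array([.51785,.1796]),-13.98
def to_world(o,a,x,y):
    t=np.radians(a); return o+[np.cos(t)*x-np.sin(t)*y,np.sin(t)*x+np.cos(t)*y]
def to_local(o,a,p):
    t=np.radians(a); d=p-o; return np.array([np.cos(t)*d[0]+np.sin(t)*d[1],-np.sin(t)*d[0]+np.cos(t)*d[1]])
G=.164+.027   # TCP above the foot
def ori(r,p,z,a):
    q=[(abs(j[6]),y) for y in(a+90,a-90) if (j:=r.ik([*p,z],[180,0,y])) is not None]
    return [180,0,min(q)[1]]
def pick(r,y,x=0):
    p=to_world(SO,SA,x,y); o=ori(r,p,.016+G,SA)
    r.open_gripper(); r.move_ptp([*p,.11+G],o); r.move_straight([*p,.016+G],rate=.12)
    r.grasp(25); print("width",r.get_grip_width(),"F",r.get_gripper_force())
    r.move_straight([*p,.115+G],rate=.12); print("lifted",r.get_grip_width(),r.get_force(),r.get_time_s())
def place(r,y):
    p=to_world(TO,TA,0,y); o=ori(r,p,.010+G,TA)
    r.move_ptp([*p,.115+G],o); r.move_straight([*p,.020+G],rate=.12)
    hit=r.move_straight([*p,.0085+G],rate=.02,contact_N=3); print("hit",hit,"foot z",r.get_tcp_pos()[2]-G)
    r.open_gripper(); r.move_straight([*p,.115+G],rate=.15); print("t",r.get_time_s())
E
python3 - <<'E'
from bench import r
from h import *
T=r.capture("top")
for n,uv,z in(("a",(331.8,196.4),.056),("b",(356.6,205.2),.064),("c",(381.4,213.6),.072),("d",(406.4,224),.08)): print(n,to_local(SO,SA,cast(T,uv,z)[0]))
pick(r,.09)
w=r.capture("wrist"); cv2.imwrite("pics/w1.png",w["pixels"][:,:,::-1])
E
```

```text
a [0.00065243 0.08686252]
b [0.00075434 0.02710646]
c [ 0.00166501 -0.03075107]
d [-0.00160056 -0.08895838]
width 0.02698804463429185 F 25.000088231172413
lifted 0.02716834563641714 [-0.11817242  0.22364543 -0.79345263] 6.0083
```

View pics/w1.png

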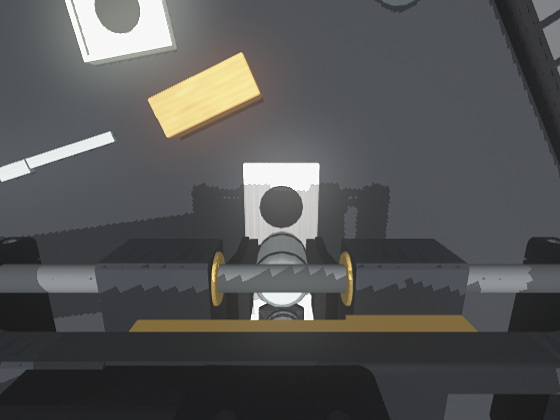

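The wrist view shows lens_a held between the fingers at about (283,270), with its round pad empty at (281,206). Next I'll place it and check.

```bash
python3 - <<'E'
from bench import r
from h import *
place(r,-.09)
w=r.capture("wrist"); cv2.imwrite("pics/w2.png",w["pixels"][:,:,::-1])
E
```

```text
hit True foot z 0.009886036666635262
t 10.4
```

View pics/w2.png

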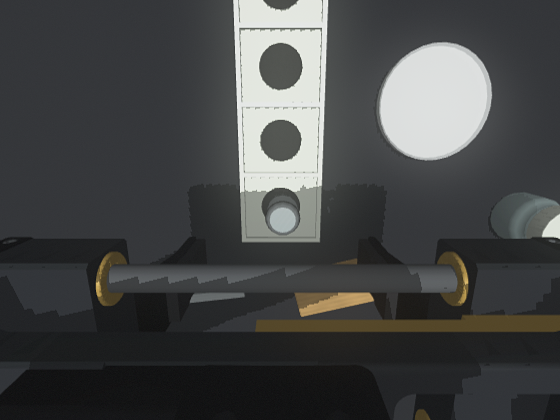

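lens_a stands upright at (282,215), over the disc in the rightmost place. b, c and d can go the same way, with the grip width checked each time.

```bash
python3 - <<'E'
from bench import r
from h import *
for y,w in((.03,.027),(-.03,.034),(-.09,.030)):
    pick(r,y)
    if abs(r.get_grip_width()-w)>.003: print("BAD WIDTH"); break
    place(r,-y)
else:
    r.move_ptp([.35,-.15,.4],[180,0,66])
c=r.capture("top"); cv2.imwrite("pics/end.png",cv2.resize(c["pixels"][150:265,140:280,::-1],None,fx=5,fy=5))
c=r.capture("scene"); cv2.imwrite("pics/end2.png",cv2.resize(c["pixels"][150:250,290:460,::-1],None,fx=4,fy=4))
E
```

```text
width 0.025795003343384124 F 24.954130029072985
lifted 0.025753903628936845 [ 0.20596098 -0.42473397 -0.99027326] 14.6
hit True foot z 0.009775842764501164
t 19.3167
width 0.03310809398432184 F 24.99932155245915
lifted 0.033254250316284706 [-0.45416109 -0.03445454 -2.23992954] 23.7583
hit True foot z 0.009963806623287386
t 28.75
width 0.02949291332102782 F 24.988835297408514
lifted 0.02945726576650385 [ 0.23970809 -0.00859568 -1.857001  ] 33.6167
hit True foot z 0.00991381396099697
t 39.05
```

View pics/end.png

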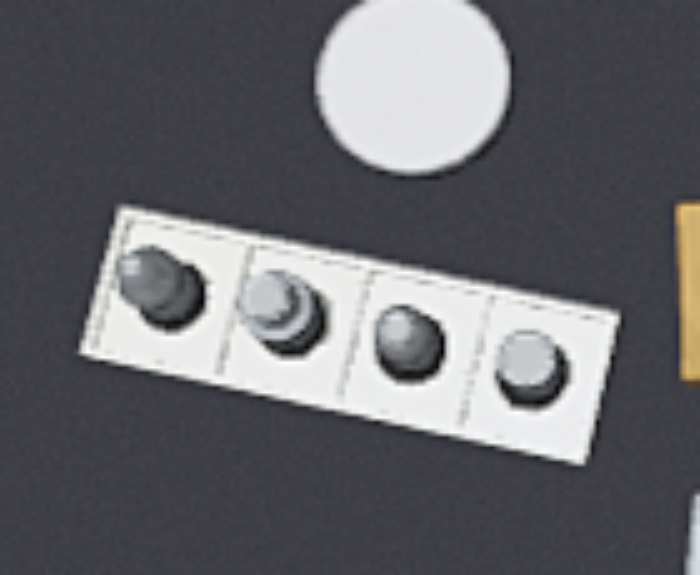

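View pics/end2.png

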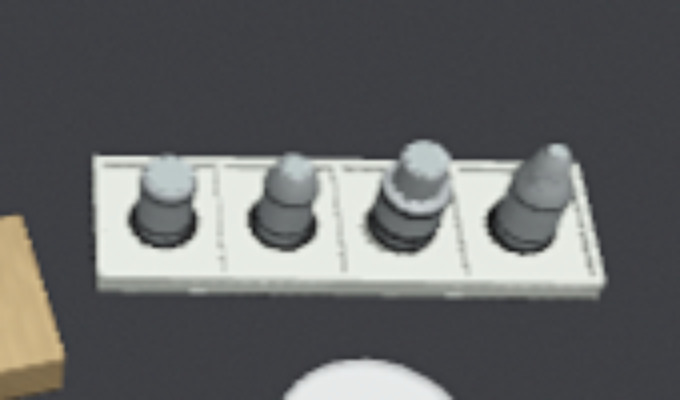

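Both views show d, c, b and a standing on their discs in order from left to right (top crop, noses at (130,265), (268,295), (400,325), (527,357)). I'll check the nose positions numerically to confirm they're upright, then hand in if they pass.

```bash
python3 - <<'E'
from bench import r
from h import *
T=r.capture("top"); ok=True
for n,u,v,z,y in(("d",130,265,.074,.09),("c",268,295,.066,.03),("b",400,325,.058,-.03),("a",527,357,.05,-.09)):
    l=to_local(TO,TA,cast(T,(u/5+140,v/5+150),z)[0]); print(n,l.round(4)); ok&=abs(l[0])<.008 and abs(l[1]-y)<.008
print(ok)
if ok: print(r.close_job())
E
```

```text
d [0.0009 0.0894]
c [0.0019 0.0269]
b [ 0.0022 -0.0337]
a [ 0.0012 -0.0931]
True
the job is handed in; nothing more can be done
None
```

All four objectives stand upright in the tray in mirrored order (d, c, b, a from the left), each nose within about 4 mm of its place's centre, and the job was handed in at about 40 s of the 102 s allowed; the hand-in call returned no verdict.

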